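# Load the stamp cradles in order

### The arm

A 6-joint arm with a two-finger parallel gripper is mounted at the origin on the work surface. World frame = base frame: x ahead of the robot, y to its left, z up, the work surface at z = 0. Lengths are in m, angles in rad, forces in N, time in s.
With the tool pointing down it reaches from about 0.25 to 0.725 m from the base axis. Payload 4 kg.
Tool frame: the origin (TCP) lies midway between the tips of the shut fingers; the grasp point (between the pads) lies 19 mm behind it; z points along the fingers, y is the line along which they close (so a half turn about z gives the same grasp; the last joint's range is limited). The gripper opens to 85 mm and grips with 20 to 120 N. Pads are 22 mm wide; open, the fingers measure 114 mm over their backs; the gripper's body (76 mm by 85 mm) begins 54 mm behind the grasp point. The pads swing forward as they close: fully open they stand 13 mm farther back than shut.
Start: joints at [-1.214, 0.241, 0.005, 1.335, 0, 1.571], TCP at [0.175, -0.469, 0.231] pointing down, gripper open.
Joint ranges: [-2.72, 2.72], [-1.05, 1.87], [-1.09, 1.28], [-1.99, 2.15], [-1.42, 1.44], [-3.14, 3.14]. Speed limits (rad/s): [2.79, 2.79, 3.14, 3.14, 3.14, 3.14].

### API

Orientations are given as a unit quaternion [x, y, z, w].
In Python, from station import robot gives the robot as it stands. The module is installed in compiled form; this text tells all that it offers.
- The arm moves only by the tool servo_tool, never from a script. Its arguments are lists of equal length, an entry for each row: "turn": the turn, a rotation vector about the tool's x, y, z in rad, a list of three; "xyz": the shift along the tool's x, y, z in m, a list of three; "jaw": the opening, from 0 (shut) to 1 (fully open). In form: {"turn": [[wx, wy, wz], ...], "xyz": [[dx, dy, dz], ...], "jaw": [jaw, ...]}. A call has 1 to 8 rows; each row is the pose to reach, as a shift and turn from the pose commanded when the call began, along the tool's axes at that moment; what a row does not reach only later rows make up. A row lasts 1/12 s, in which the tool goes at most 41.7 mm and 7.16 degrees, less where a joint would pass 70% of its speed; a pose out of reach is approached as far as the arm can. A call with a gripper value outside its range is refused whole. The fingers move at their own pace and stop on an object; the grip force is fixed at half the most. Time passes only in rows, so rows that repeat a pose let the fingers close. It gives the time, the measured TCP pose, the force, the opening and the grip force at its end, in the units of the state.
- robot.state(): the state, without advancing time (a new reading comes with each control period).
- robot.get_image(name): name is "scene" or "top" or "wrist"; returns a dict with "image" (400x640x3 uint8, red, green, blue), "z_map" (400x640 float32, m along the optical axis (not along the pixel's ray), 0 where there is no reading), "intrinsics" (3x3 intrinsics, pixels), "rvec" (rotation vector, rad) and "tvec" (3), from world to camera coordinates, as OpenCV has them. Camera axes: x right, y down, z forward; pixel columns grow to the right and rows downward; lengths in m; the calibration is good to about 2 mm. A picture is of the moment at which its call begins.
- robot.job_done(): hands the job in; it is judged then, once.
The state is a dict: "time": time; "joints": joint angles; "dq": joint speeds; "joint_torque": joint torques, N m; "tool_pos": TCP position; "ee_rot": TCP orientation; "ft_force": force on the tool from outside, world axes, zero at the start; "torque": the same for the moment, N m; "opening": finger opening in m; "gripper_force": force on a finger pad.
Only numpy, scipy, OpenCV 4.12 (cv2) and the standard library are available. Lean on these libraries where they do the work, as an engineer would, in place of code of your own. Each camera call takes 0.05 s, during which the arm holds its last target. There are 200 camera calls.

### The job

In the open-ended trough the round brass stamp is buried under the oblong one: lift the oblong stamp off, lay it aside on the bare bench and let go. Then load the cradles in order, first the round stamp into the one-stud cradle, then the oblong stamp, taken afresh by its long sides, into the two-stud cradle, each put down gently rather than dropped, fully home and flat in its pocket, pattern up. Leave the six-sided stamp in the three-stud cradle and the cup, graver and burnisher where they are.

Things in the scene. Friction and masses are not known exactly. Their poses are not given: they have to be found in the camera images.
- oblong_center (a point): Centre of the loose oblong brass stamp, 56 (x) by 30 (y) by 26 (z) mm, 0.25 to 0.5 kg, dark lattice on its top. It starts flat on the round stamp, x along the trough; the trough walls leave fingers no room at its long sides, so it is lifted by its ends. A cradle leaves no room at its ends, so it goes in held by its long sides, its x along the cradle's y, either way round.
- round_center (a point): Centre of the loose round brass stamp, an upright cylinder 32 mm in diameter, 28 mm high, 0.13 to 0.27 kg, dark rosette on its top (z up). At the start it stands on the trough's floor under the oblong stamp.
- trough_floor (a point): Fixed dark teak trough, 160 mm long (x), 62 mm wide, open above and at both ends. Point: middle of its floor, 5 mm above the bench; z up. Side walls 10 mm thick, 42 mm apart inside, tops 58 mm above the bench, a millimetre below the oblong stamp's top. The stamps stand up to 35 mm from its middle along x.
- pocket_one (a point): Fixed dark teak cradle, one brass stud on top of each end wall. Point: middle of its pocket floor, 6 mm above the bench; z up, y along its length. Outside 48 (x) by 94 (y) mm. End walls 14 mm thick, 60 mm above the bench, 66 mm apart; along the long sides only lips 4 mm wide, tops 10 mm above the bench, 40 mm apart, so fingers fit beside a stamp above the lips. Cradles stand in a row in any order.
- pocket_two (a point): Fixed dark teak cradle, two brass studs on top of each end wall. Point: middle of its pocket floor, 6 mm above the bench; z up, y along its length. Outside 48 (x) by 94 (y) mm. Same shape as the one-stud cradle.
- pocket_three (a point): Fixed dark teak cradle, three brass studs on top of each end wall. Point: middle of its pocket floor, 6 mm above the bench; z up, y along its length. Outside 48 (x) by 94 (y) mm. Same shape as the one-stud cradle. Already holds the six-sided stamp.
- hex_center (a point): Centre of the loose six-sided brass stamp, 34 mm across corners, 27 mm high, standing in the three-stud cradle; to be left there
- cup: Bystander: loose hammered copper cup, 72 mm wide, 75 mm high; origin under its middle. Stands on the robot's right, near the graver
- graver: Bystander: loose steel graver with mushroom-shaped wooden handle, 125 mm long (x), 26 mm high; origin at bench level near its middle. Lies on the robot's right. The bench on the robot's side of the cradles, 430 to 520 mm ahead of the base and up to 60 mm either side of its centre line, is bare: room to lay a stamp aside.
- burnisher: Bystander: loose flat bone burnisher, 160 mm long (along its x), 18 mm wide, 8 mm high; origin at bench level near its middle. Lies beyond the cradles
Things that resemble listed ones, but are neither listed nor needed, are in the scene too. What is shaped like the part that bears oblong_center but orange or pink is not meant.

How it is judged:
On the way, in this order (a step that is already met when the one before it is completed fails the run):
1. the oblong stamp lies aside on the bench, let go and still (height (world z) of oblong_center below 0.0165 m and horizontal distance between oblong_center and trough_floor above 0.04 m and contact force between the fingers and oblong_stamp below 0.1 N and linear speed of oblong_stamp below 0.02 m/s), for 0.2 s.
2. the round stamp is home in the one-stud cradle, let go, while the oblong one is not yet in the two-stud cradle (horizontal distance between round_center and pocket_one below 0.02 m and z of round_center in the frame of pocket_one between 0.011 and 0.016 m and angle between round_center's own z axis and vertical below 0.06 rad and contact force between the fingers and round_stamp below 0.1 N and linear speed of round_stamp below 0.02 m/s and horizontal distance between oblong_center and pocket_two above 0.03 m), for 0.2 s.
3. the oblong stamp is home in the two-stud cradle, let go (horizontal distance between oblong_center and pocket_two below 0.01 m and z of oblong_center in the frame of pocket_two between 0.01 and 0.015 m and angle between oblong_center's own z axis and vertical below 0.06 rad and angle between the x axis of oblong_center and the y axis of pocket_two, either way round below 0.2 rad and contact force between the fingers and oblong_stamp below 0.1 N and linear speed of oblong_stamp below 0.02 m/s), for 0.2 s.
At the end, for the whole second after the job is handed in: Round stamp in the one-stud, oblong in the two-stud (length along it), six-sided in the three-stud cradle: flat on the floors (-3/+2 mm in height, 0.06 rad, pattern up), within 20 mm (oblong 10 mm) of the pocket middle, released, at rest (all of step 3 and horizontal distance between round_center and pocket_one below 0.02 m and z of round_center in the frame of pocket_one between 0.011 and 0.016 m and angle between each of round_center, hex_center's own z axis and vertical below 0.06 rad and horizontal distance between hex_center and pocket_three below 0.02 m and z of hex_center in the frame of pocket_three between 0.0105 and 0.0155 m and contact force between the fingers and round_stamp below 0.1 N and linear speed of each of round_stamp, hex_stamp below 0.02 m/s and contact force between the fingers and hex_stamp below 0.1 N); the robot touches nothing.
It fails at once if the oblong stamp is dropped (moves faster than 0.55 m/s untouched by the fingers, a fall of some 15 mm) (contact force between the fingers and oblong_stamp below 0.1 N and linear speed of oblong_stamp above 0.55 m/s).
It fails at once if the round stamp is dropped (moves faster than 0.55 m/s untouched by the fingers, a fall of some 15 mm) (contact force between the fingers and round_stamp below 0.1 N and linear speed of round_stamp above 0.55 m/s).
It fails at once if the cup, graver or burnisher is moved more than 30 mm (distance of any of cup, graver, burnisher from where it was at the start of the episode above 0.03 m).
It fails at once if the six-sided stamp is moved more than 20 mm (distance of hex_center from where it was at the start of the episode above 0.02 m).
It also fails if it takes over 66 s, if anything falls off the work surface, if the arm or the gripper's body presses on something with over 40 N, if the wrist force passes 120 N, or if a joint passes its speed limit or range.

## Working session

There is one attempt and no reset: what is moved stays moved. The work goes in short steps, Python scripts to look and compute and a tool call to move; the robot and the scene stay as the last step left them, time stands still between calls to the robot, and variables do not carry over. Pictures are saved under pics/ and viewed, at most 12 in all, crops included, and the job is handed in when it is done.

Besides the shell and the picture viewer there is one more tool, called after "Call:" in YAML: its name, and indented under it one key for each argument. servo_tool: Moves the arm, as the interface text tells. Its arguments: {"type":"object","properties":{"turn":{"type":"array","items":{"type":"array","items":{"type":"number"}}},"xyz":{"type":"array","items":{"type":"array","items":{"type":"number"}}},"jaw":{"type":"array","items":{"type":"number"}}},"required":["turn","xyz","jaw"]}

```bash
mkdir -p pics; cat > h.py <<'E'
import numpy as np, cv2
from station import robot
def grab(n):
    d=robot.get_image(n); np.savez(f'{n}.npz',**d); return d
def load(n): return dict(np.load(f'{n}.npz'))
def pts(d):
    K=d['intrinsics'];z=d['z_map'].astype(float);v,u=np.mgrid[:400,:640]
    c=np.stack([(u-K[0,2])/K[0,0]*z,(v-K[1,2])/K[1,1]*z,z],-1)
    R=cv2.Rodrigues(d['rvec'])[0]
    return (c-d['tvec'].reshape(3))@R
def save(im,name): cv2.imwrite('pics/'+name,cv2.cvtColor(im,cv2.COLOR_RGB2BGR))
E
python3 - <<'E'
from h import *
d=grab('top'); save(d['image'],'top.png'); print(d['intrinsics'],d['rvec'],d['tvec'])
P=pts(d); 
for u,v in [(100,100),(320,200),(540,300)]: print(u,v,P[v,u])
print(robot.state())
E
```

```text
[[489.75469316   0.         317.30537291]
 [  0.         489.75469316 197.99097495]
 [  0.           0.           1.        ]] [ 2.16181501 -2.19124531  0.09144522] [-3.45383178e-04  5.66735691e-01  1.19041564e+00]
100 100 [8.29845144e-01 5.48607269e-01 1.69429297e-04]
320 200 [ 0.5635367  -0.01471973  0.00057131]
540 300 [ 0.30754058 -0.555708    0.00391624]
{'time': 0.05, 'joints': array([-1.21400455e+00,  2.41396816e-01,  3.76116610e-03,  1.33520996e+00,
        1.92095308e-05,  1.57079109e+00]), 'dq': array([-0.00048863,  0.0003571 ,  0.00172295, -0.00017132,  0.00055244,
       -0.0004632 ]), 'joint_torque': array([ 1.74730280e-05, -3.73491669e+01,  2.53292763e+01,  1.09632299e-02,
       -3.14368060e-05, -8.39277394e-07]), 'tool_pos': array([ 0.17442446, -0.46792976,  0.23043513]), 'ee_rot': array([ 9.84128631e-01,  1.77453622e-01, -1.72368883e-04, -1.01008512e-03]), 'ft_force': array([-0.21455206, -0.69572931,  0.0309352 ]), 'torque': array([-0.01773537,  0.04148576,  0.00596827]), 'gripper_force': 0.0, 'opening': 0.08539144614813617}
```

View pics/top.png

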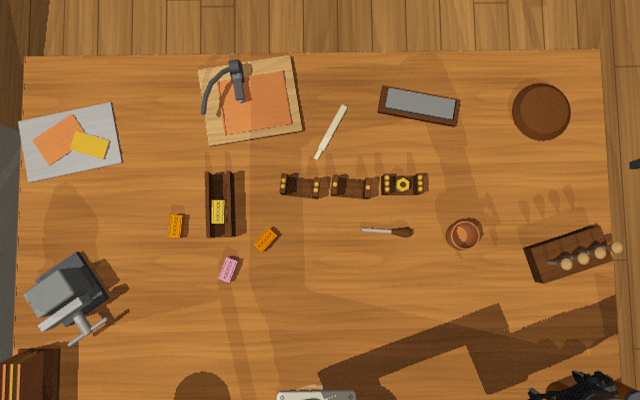

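The top view shows the trough at (220,205) with a yellow-brass oblong block in it at (219,212). The orange blocks at (176,226) and (266,239) and the pink one at (228,269) are look-alikes. The in-trough block fits "brass, on the round stamp, in the trough". The cradles are at (303,186), (355,187) and (402,184, holding the hex). I'll confirm with a crop.

```bash
python3 - <<'E'
from h import *
d=load('top'); im=d['image']
a=cv2.resize(im[160:280,165:435],None,fx=2.95,fy=2.95,interpolation=cv2.INTER_CUBIC)
save(a,'crop.png')
P=pts(d)
def rect(sl,lo,hi,name):
    v0,v1,u0,u1=sl; Q=P[v0:v1,u0:u1].reshape(-1,3); Q=Q[(Q[:,2]>lo)&(Q[:,2]<hi)]
    r=cv2.minAreaRect((Q[:,:2]*1000).astype(np.float32)); print(name,len(Q),np.round(r[0],1),np.round(r[1],1),round(r[2],1),np.median(Q[:,2]))
rect((165,245,195,245),.03,.075,'trough')
for n,u0,u1 in [('A',275,329),('B',329,379),('C',379,430)]: rect((165,205,u0,u1),.045,.075,n)
# brass in trough
hsv=cv2.cvtColor(im,cv2.COLOR_RGB2HSV); m=(hsv[...,2]>130)&(hsv[...,0]>20)&(hsv[...,0]<35)
m[:, :205]=0; m[:,235:]=0; m[:190]=0;m[:235,:]&=True; m[235:]=0
v,u=np.nonzero(m); Q=P[v,u]; Q=Q[Q[:,2]>.05]; print(cv2.minAreaRect((Q[:,:2]*1000).astype(np.float32)),np.median(Q[:,2]), u.min(),u.max(),v.min(),v.max())
E
```

```text
trough 1141 [554.9 231.7] [160.   62.8] 1.6 0.05706775430823839
A 239 [597.6  34.5] [93.8 47.6] 82.6 0.05958207238622305
B 243 [594.2 -90.3] [94.1 48.2] 83.9 0.05956009690361881
C 257 [ 598.6 -215.8] [93.6 47. ] 89.0 0.059443060294507535
((514.7346801757812, 117.77882385253906), (269.5195617675781, 56.823036193847656), 79.59479522705078) 0.05880080443231236 211 224 200 223
```

View pics/crop.png

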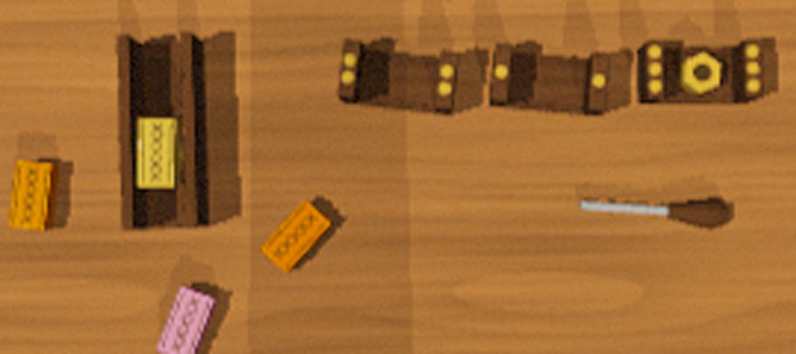

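Studs: A (303,186) has two per wall, B (355,187) has one, and C has three and holds the hex. The in-trough block is brass with a lattice, pixels u 211–225, v 200–224, so it's the one meant.

```bash
cat >> h.py <<'E'
from scipy.spatial.transform import Rotation as Ro
def plane(d,u,v,z):
    K=d['intrinsics'];R=cv2.Rodrigues(d['rvec'])[0];c=-R.T@d['tvec'].reshape(3)
    r=R.T@np.linalg.solve(K,[u,v,1]); return c+r*(z-c[2])/r[2]
def go(x,y,z,psi):  # psi deg: direction of tool x, tool down
    s=robot.state();R0=Ro.from_quat(s['ee_rot']); p=np.radians(psi)
    Rt=Ro.from_matrix(np.array([[np.cos(p),np.sin(p),0],[np.sin(p),-np.cos(p),0],[0,0,-1]]))
    print('pos',np.round(s['tool_pos'],4),'shift',np.round(R0.inv().apply(np.array([x,y,z])-s['tool_pos']),4),'turn',np.round((R0.inv()*Rt).as_rotvec(),4),'t',s['time'])
E
python3 - <<'E'
from h import *
d=load('top')
print(plane(d,218,212,.059), plane(d,211.4,199.7,.059),plane(d,224.7,224,.059), plane(d,317,157,0.008))
go(.53,.23,.2,91.6)
E
```

```text
[0.53314141 0.23117158 0.059     ] [0.56304015 0.24720205 0.059     ] [0.50408949 0.21497321 0.059     ] [ 0.67226617 -0.00861049  0.008     ]
pos [ 0.1744 -0.4679  0.2304] shift [ 0.577  -0.5297  0.0315] turn [-0.0018 -0.0013 -1.2419] t 0.05
```

Call:
servo_tool:
  turn:
    - [0,0,-1.242]
    - [0,0,-1.242]
    - [0,0,-1.242]
    - [0,0,-1.242]
    - [0,0,-1.242]
    - [0,0,-1.242]
    - [0,0,-1.242]
    - [0,0,-1.242]
  xyz:
    - [0.577,-0.53,0.03]
    - [0.577,-0.53,0.03]
    - [0.577,-0.53,0.03]
    - [0.577,-0.53,0.03]
    - [0.577,-0.53,0.03]
    - [0.577,-0.53,0.03]
    - [0.577,-0.53,0.03]
    - [0.577,-0.53,0.03]
  jaw: [1,1,1,1,1,1,1,1]

```text
time: 0.72
tool_pos: [0.3258, -0.1697, 0.2182]
ee_rot: [0.777, 0.63, -0.0, -0.0]
ft_force: [1.3, -0.4, 0.0]
opening: 0.0856
gripper_force: 0.0
```

```bash
python3 -c "
from h import *
print(robot.state()['joints']);go(.533,.231,.19,91.6)"
```

```text
[-4.80254351e-01 -1.61705096e-02 -3.23655474e-01  1.26375392e+00
 -1.27124013e-05  1.29906403e+00]
pos [ 0.3258 -0.1697  0.2182] shift [0.4349 0.1198 0.0282] turn [-4.000e-04 -2.000e-04 -2.364e-01] t 0.7167
```

Call:
servo_tool:
  turn:
    - [0,0,-0.236]
    - [0,0,-0.236]
    - [0,0,-0.236]
    - [0,0,-0.236]
    - [0,0,-0.236]
    - [0,0,-0.236]
    - [0,0,-0.236]
    - [0,0,-0.236]
  xyz:
    - [0.435,0.12,0.028]
    - [0.435,0.12,0.028]
    - [0.435,0.12,0.028]
    - [0.435,0.12,0.028]
    - [0.435,0.12,0.028]
    - [0.435,0.12,0.028]
    - [0.435,0.12,0.028]
    - [0.435,0.12,0.028]
  jaw: [1,1,1,1,1,1,1,1]

```text
time: 1.38
tool_pos: [0.4804, 0.125, 0.1972]
ee_rot: [0.699, 0.715, -0.001, -0.0]
ft_force: [0.5, -0.8, -0.1]
opening: 0.0854
gripper_force: 0.0
```

```bash
python3 -c "
from h import *
print(robot.state()['joints']);go(.533,.231,.19,91.6)"
```

```text
[ 2.54707780e-01  2.52094291e-01 -6.99686140e-02  1.24985438e+00
 -1.98267873e-04  1.80283436e+00]
pos [0.4804 0.125  0.1972] shift [0.1048 0.055  0.0071] turn [-0.001   0.0004 -0.0053] t 1.3833
```

Call:
servo_tool:
  turn:
    - [0,0,-0.005]
    - [0,0,-0.005]
    - [0,0,-0.005]
    - [0,0,-0.005]
    - [0,0,-0.005]
  xyz:
    - [0.1,0.053,0.007]
    - [0.1,0.053,0.007]
    - [0.1,0.053,0.007]
    - [0.1,0.053,0.007]
    - [0.1,0.053,0.007]
  jaw: [1,1,1,1,1]

```text
time: 1.8
tool_pos: [0.5307, 0.2253, 0.1891]
ee_rot: [0.697, 0.718, -0.001, -0.0]
ft_force: [-0.3, -1.0, -0.4]
opening: 0.0858
gripper_force: 0.0
```

```bash
python3 -c "
from h import *
go(.533,.231,.19,91.6)
d=grab('wrist');save(d['image'],'w1.png')"
```

```text
pos [0.5307 0.2253 0.1891] shift [ 0.0057  0.0025 -0.0009] turn [-0.0028  0.0013  0.0018] t 1.8
```

View pics/w1.png

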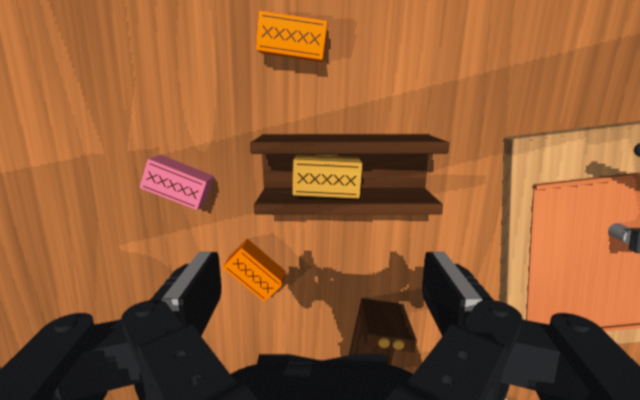

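The wrist view shows the brass oblong in the trough, top corners about (293,157) to (361,198), with the decoys outside. Next I measure its centre and yaw, and the trough's.

```bash
python3 - <<'E'
from h import *
d=load('wrist')
for u,v in [(293,157),(362,158),(361,198),(292,196),(327,177.5)]: print(np.round(plane(d,u,v,.059),4))
P=pts(d);Q=P[150:205,285:370].reshape(-1,3);hs=cv2.cvtColor(d['image'],cv2.COLOR_RGB2HSV)[150:205,285:370].reshape(-1,3)
m=(hs[:,2]>140)&(Q[:,2]>.054)
r=cv2.minAreaRect((Q[m][:,:2]*1000).astype(np.float32));print(r,np.median(Q[m][:,2]))
Q=P[120:225,240:460].reshape(-1,3);Q=Q[(Q[:,2]>.052)&(Q[:,2]<.07)];print(cv2.minAreaRect((Q[:,:2]*1000).astype(np.float32)))
E
```

```text
[0.5062 0.247  0.059 ]
[0.5616 0.2479 0.059 ]
[0.5629 0.2143 0.059 ]
[0.5056 0.2143 0.059 ]
[0.5341 0.231  0.059 ]
((534.2965698242188, 255.32452392578125), (80.35094451904297, 55.7999382019043), 88.71562194824219) 0.05855464210117775
((551.9329833984375, 230.59007263183594), (159.91065979003906, 61.85442352294922), 1.8268077373504639)
```

Call:
servo_tool:
  turn:
    - [0,0,0]
    - [0,0,0]
    - [0,0,0]
    - [0,0,0]
    - [0,0,0]
  xyz:
    - [0.0055,0.003,0.03]
    - [0.0055,0.003,0.06]
    - [0.0055,0.003,0.09]
    - [0.0055,0.003,0.11]
    - [0.0055,0.003,0.11]
  jaw: [1,1,1,1,1]

```text
time: 2.27
tool_pos: [0.5297, 0.2262, 0.0763]
ee_rot: [0.698, 0.716, -0.005, -0.002]
ft_force: [-0.5, -1.2, -0.4]
opening: 0.0852
gripper_force: 0.0
```

```bash
python3 -c "
from h import *
go(.534,.231,.033,91.7)"
```

```text
pos [0.5297 0.2262 0.0763] shift [0.0049 0.0048 0.0432] turn [-0.0097  0.0041 -0.0048] t 2.2667
```

Call:
servo_tool:
  turn:
    - [-0.01,0.004,-0.005]
    - [-0.01,0.004,-0.005]
    - [-0.01,0.004,-0.005]
    - [-0.01,0.004,-0.005]
  xyz:
    - [0.005,0.005,0.02]
    - [0.005,0.005,0.02]
    - [0.005,0.005,0.02]
    - [0.005,0.005,0.02]
  jaw: [1,1,1,1]

```text
time: 2.6
tool_pos: [0.5394, 0.2344, 0.0628]
ee_rot: [0.696, 0.718, 0.006, 0.002]
ft_force: [-0.4, 0.8, -0.7]
opening: 0.0855
gripper_force: 0.0
```

```bash
python3 -c "
from h import *
go(.534,.231,.033,91.7)"
```

```text
pos [0.5394 0.2344 0.0628] shift [-0.0033 -0.0059  0.0297] turn [ 0.0115 -0.0045  0.0014] t 2.6
```

Call:
servo_tool:
  turn:
    - [0,0,0]
    - [0,0,0]
    - [0,0,0]
  xyz:
    - [0,0,0]
    - [0,0,0]
    - [0,0,0]
  jaw: [1,1,1]

```text
time: 2.85
tool_pos: [0.5394, 0.2349, 0.062]
ee_rot: [0.696, 0.718, 0.006, 0.002]
ft_force: [0.6, 0.6, 0.3]
opening: 0.0855
gripper_force: 0.0
```

```bash
python3 -c "
from h import *
go(.534,.231,.033,91.7)"
```

```text
pos [0.5394 0.2349 0.062 ] shift [-0.0039 -0.0058  0.029 ] turn [ 0.0116 -0.0046  0.0022] t 2.85
```

Call:
servo_tool:
  turn:
    - [0.0116,-0.0046,0.002]
    - [0.0116,-0.0046,0.002]
    - [0.0116,-0.0046,0.002]
    - [0.0116,-0.0046,0.002]
    - [0.0116,-0.0046,0.002]
    - [0.0116,-0.0046,0.002]
  xyz:
    - [-0.004,-0.006,0]
    - [-0.004,-0.006,0.005]
    - [-0.004,-0.006,0.015]
    - [-0.004,-0.006,0.025]
    - [-0.004,-0.006,0.029]
    - [-0.004,-0.006,0.029]
  jaw: [1,1,1,1,1,1]

```text
time: 3.35
tool_pos: [0.5317, 0.2301, 0.0295]
ee_rot: [0.696, 0.718, -0.003, -0.001]
ft_force: [-0.1, 0.4, -0.3]
opening: 0.0854
gripper_force: 0.0
```

```bash
python3 -c "
from h import *
go(.534,.231,.033,91.7)
d=grab('wrist');save(d['image'],'w2.png')"
```

```text
pos [0.5317 0.2301 0.0295] shift [ 0.0009  0.0023 -0.0036] turn [-0.0056  0.0022  0.0004] t 3.35
```

View pics/w2.png

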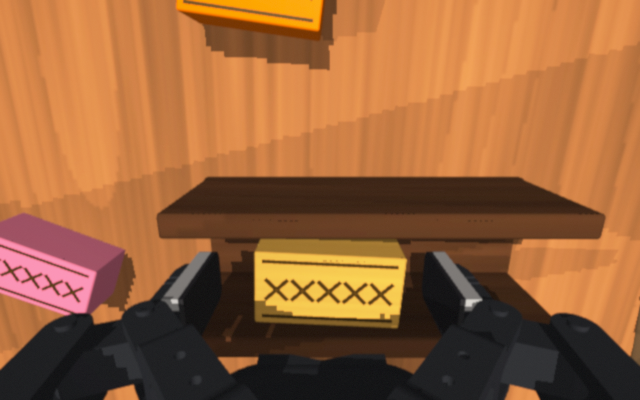

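Fingers straddle the oblong's ends (255–405), slightly left of centre. I nudge and close.

Call:
servo_tool:
  turn:
    - [-0.003,0.001,0]
    - [-0.003,0.001,0]
    - [-0.003,0.001,0]
    - [-0.003,0.001,0]
    - [-0.003,0.001,0]
    - [-0.003,0.001,0]
    - [-0.003,0.001,0]
    - [-0.003,0.001,0]
  xyz:
    - [0,0.002,-0.002]
    - [0,0.002,-0.002]
    - [0,0.002,-0.002]
    - [0,0.002,-0.002]
    - [0,0.002,-0.002]
    - [0,0.002,-0.002]
    - [0,0.002,-0.002]
    - [0,0.002,-0.002]
  jaw: [1,1,0.7,0.5,0.4,0.4,0.4,0.4]

```text
time: 4.07
tool_pos: [0.5355, 0.231, 0.0347]
ee_rot: [0.696, 0.718, 0.001, 0.0]
ft_force: [-1.9, 0.7, 6.1]
opening: 0.0551
gripper_force: 64.3
```

```bash
python3 -c "
from h import *
go(.534,.231,.033,91.7);s=robot.state();print(s['opening'],s['gripper_force'],s['ft_force'])"
```

```text
pos [0.5355 0.231  0.0347] shift [ 0.     -0.0016  0.0017] turn [ 0.0024 -0.001   0.0005] t 4.0667
0.0551110066743242 64.26417946815491 [-1.94807772  0.70869802  6.14427598]
```

Call:
servo_tool:
  turn:
    - [0,0,0]
    - [0,0,0]
    - [0,0,0]
    - [0,0,0]
    - [0,0,0]
    - [0,0,0]
  xyz:
    - [0,0,-0.005]
    - [0,0,-0.015]
    - [0,0,-0.035]
    - [0,0,-0.06]
    - [0,0,-0.08]
    - [0,0,-0.08]
  jaw: [0.4,0.4,0.4,0.4,0.4,0.4]

```text
time: 4.57
tool_pos: [0.538, 0.2319, 0.1186]
ee_rot: [0.696, 0.718, 0.004, 0.002]
ft_force: [1.6, 1.0, -2.0]
opening: 0.0553
gripper_force: 64.0
```

```bash
python3 -c "
from h import *
go(.475,0,.10,91.7);s=robot.state();print(s['opening'],s['gripper_force'],s['ft_force'])"
```

```text
pos [0.538  0.2319 0.1186] shift [-0.23   -0.0701  0.0172] turn [ 0.0091 -0.0033  0.0003] t 4.5667
0.055319580421397924 63.98037672042847 [ 1.64011092  0.95990191 -2.00486199]
```

Call:
servo_tool:
  turn:
    - [0.004,0,0]
    - [0.004,0,0]
    - [0.004,0,0]
    - [0.004,0,0]
    - [0.004,0,0]
    - [0.004,0,0]
    - [0.004,0,0]
    - [0.004,0,0]
  xyz:
    - [-0.02,-0.006,0]
    - [-0.055,-0.017,0]
    - [-0.095,-0.029,0]
    - [-0.13,-0.04,0]
    - [-0.17,-0.052,0]
    - [-0.205,-0.0625,0]
    - [-0.225,-0.069,0]
    - [-0.23,-0.07,0]
  jaw: [0.4,0.4,0.4,0.4,0.4,0.4,0.4,0.4]

```text
time: 5.23
tool_pos: [0.4694, -0.0046, 0.1124]
ee_rot: [0.698, 0.716, -0.003, -0.002]
ft_force: [0.8, 0.5, -3.5]
opening: 0.0549
gripper_force: 64.0
```

Call:
servo_tool:
  turn:
    - [0,0,0]
    - [0,0,0]
    - [0,0,0]
    - [0,0,0]
    - [0,0,0]
    - [0,0,0]
    - [0,0,0]
  xyz:
    - [0,0,0.015]
    - [0,0,0.04]
    - [0,0,0.065]
    - [0,0,0.08]
    - [0,0,0.09]
    - [0,0,0.09]
    - [0,0,0.09]
  jaw: [0.4,0.4,0.4,0.4,0.4,0.4,0.4]

```text
time: 5.82
tool_pos: [0.471, -0.0008, 0.0226]
ee_rot: [0.696, 0.718, -0.002, -0.002]
ft_force: [-0.2, 0.3, -2.7]
opening: 0.0548
gripper_force: 64.1
```

```bash
python3 -c "
from h import *
go(.475,0,.002,91.7);s=robot.state();print(s['opening'],s['gripper_force'],s['ft_force'])"
```

```text
pos [ 0.471  -0.0008  0.0226] shift [0.0007 0.0041 0.0206] turn [-0.0052 -0.0007  0.0009] t 5.8167
0.05481227256306358 64.05459523200989 [-0.22108222  0.32062435 -2.65857067]
```

Call:
servo_tool:
  turn:
    - [-0.003,0,0]
    - [-0.003,0,0]
    - [-0.003,0,0]
    - [-0.003,0,0]
    - [-0.003,0,0]
    - [-0.003,0,0]
  xyz:
    - [0,0,0.006]
    - [0,0,0.012]
    - [0,0,0.015]
    - [0,0,0.017]
    - [0,0,0.018]
    - [0,0,0.018]
  jaw: [0.4,0.4,0.4,0.4,0.4,0.4]

```text
time: 6.32
tool_pos: [0.4718, -0.0012, 0.0056]
ee_rot: [0.696, 0.718, 0.0, -0.0]
ft_force: [0.4, 0.6, -3.0]
opening: 0.0551
gripper_force: 64.2
```

```bash
python3 -c "
from h import *
go(.475,0,.002,91.7);s=robot.state();print(s['opening'],s['gripper_force'],s['ft_force'])"
```

```text
pos [ 0.4718 -0.0012  0.0056] shift [0.0011 0.0033 0.0036] turn [ 0.0003 -0.0004  0.0003] t 6.3167
0.0550554555733282 64.2426073551178 [ 0.40939561  0.64161998 -2.99783339]
```

Call:
servo_tool:
  turn:
    - [0,0,0]
    - [0,0,0]
    - [0,0,0]
  xyz:
    - [0,0,0.002]
    - [0,0,0.003]
    - [0,0,0.003]
  jaw: [0.4,0.4,0.4]

```text
time: 6.57
tool_pos: [0.4718, -0.0013, 0.0025]
ee_rot: [0.696, 0.718, 0.0, -0.0]
ft_force: [0.3, -0.4, -4.2]
opening: 0.0551
gripper_force: 64.2
```

Call:
servo_tool:
  turn:
    - [0,0,0]
    - [0,0,0]
    - [0,0,0]
  xyz:
    - [0,0,0.001]
    - [0,0,0.002]
    - [0,0,0.002]
  jaw: [0.4,0.4,0.4]

```text
time: 6.82
tool_pos: [0.472, -0.0012, 0.0018]
ee_rot: [0.696, 0.718, 0.001, 0.0]
ft_force: [-3.3, 0.7, 6.7]
opening: 0.0549
gripper_force: 65.2
```

Call:
servo_tool:
  turn:
    - [0,0,0]
    - [0,0,0]
    - [0,0,0]
    - [0,0,0]
    - [0,0,0]
    - [0,0,0]
    - [0,0,0]
    - [0,0,0]
  xyz:
    - [0,0,0]
    - [0,0,0]
    - [0,0,0]
    - [0,0,0]
    - [0,0,0]
    - [0,0,-0.02]
    - [0,0,-0.05]
    - [0,0,-0.08]
  jaw: [0.7,0.9,1,1,1,1,1,1]

```text
time: 7.48
tool_pos: [0.4705, -0.0013, 0.0806]
ee_rot: [0.696, 0.718, -0.001, -0.001]
ft_force: [-0.1, 0.0, 0.3]
opening: 0.0854
gripper_force: 0.0
```

Call:
servo_tool:
  turn:
    - [0,0,0]
    - [0,0,0]
    - [0,0,0]
    - [0,0,0]
  xyz:
    - [0,0,-0.03]
    - [0,0,-0.06]
    - [0,0,-0.06]
    - [0,0,-0.06]
  jaw: [1,1,1,1]

```text
time: 7.82
tool_pos: [0.4735, -0.0013, 0.1426]
ee_rot: [0.696, 0.718, 0.002, 0.002]
ft_force: [0.1, -0.3, -0.6]
opening: 0.0857
gripper_force: 0.0
```

```bash
python3 - <<'E'
from h import *
d=grab('top');im=d['image']; P=pts(d)
save(np.hstack([cv2.resize(im[165:245,195:245],(480,600)[:1]+(600,)[:1],interpolation=cv2.INTER_CUBIC)[:, :300] if 0 else cv2.resize(im[165:245,195:245],(375,600),interpolation=cv2.INTER_CUBIC)]),'t2.png')
hs=cv2.cvtColor(im,cv2.COLOR_RGB2HSV); m=(hs[...,2]>130)&(hs[...,0]>20)&(hs[...,0]<35)&(hs[...,1]>90)
m[:,:195]=0;m[:170]=0;m[245:]=0;m[:,245:]=0
v,u=np.nonzero(m&(P[...,2]<.05)&(P[...,2]>.02)); print(len(u)); 
if len(u): q=P[v,u]; print(q.min(0),q.max(0),u.min(),u.max(),v.min(),v.max())
go(.534,.231,.15,91.7)
E
```

```text
88
[0.52226343 0.21620436 0.02723119] [0.5496884  0.24156087 0.03752958] 216 226 206 217
pos [ 0.4721 -0.0013  0.141 ] shift [ 0.2303  0.0689 -0.0088] turn [ 0.0018 -0.0004  0.0003] t 7.8667
```

View pics/t2.png

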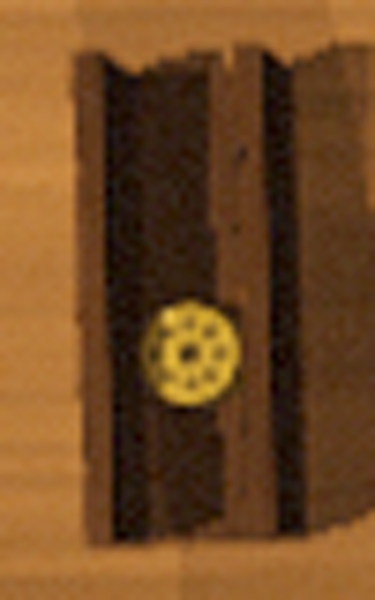

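The round stamp's rosette is at crop (190,354), i.e. top pixel ≈(219.9,211.8).

```bash
python3 -c "
from h import *
d=load('top');print(plane(d,219.9,211.8,.033));go(.534,.231,.15,91.7)"
```

```text
[0.53513368 0.23182717 0.033     ]
pos [ 0.4721 -0.0013  0.141 ] shift [ 0.2303  0.0689 -0.0088] turn [ 0.0018 -0.0004  0.0003] t 7.8667
```

Call:
servo_tool:
  turn:
    - [0,0,0]
    - [0,0,0]
    - [0,0,0]
    - [0,0,0]
    - [0,0,0]
    - [0,0,0]
    - [0,0,0]
    - [0,0,0]
  xyz:
    - [0.035,0.01,0]
    - [0.075,0.022,0]
    - [0.115,0.034,0]
    - [0.155,0.046,0]
    - [0.195,0.058,0]
    - [0.23,0.069,0]
    - [0.23,0.069,0]
    - [0.23,0.069,0]
  jaw: [1,1,1,1,1,1,1,1]

```text
time: 8.53
tool_pos: [0.5326, 0.2322, 0.138]
ee_rot: [0.695, 0.719, -0.002, -0.001]
ft_force: [0.4, -0.2, -0.3]
opening: 0.0853
gripper_force: 0.0
```

```bash
python3 - <<'E'
from h import *
d=grab('wrist');im=d['image'];P=pts(d)
hs=cv2.cvtColor(im,cv2.COLOR_RGB2HSV)
Z=P[...,2];m=((hs[...,2]>130)&(hs[...,0]>18)&(hs[...,0]<35)&(hs[...,1]>100)&(Z>.028)&(Z<.04)&(np.hypot(P[...,0]-.535,P[...,1]-.23)<.05))
v,u=np.nonzero(m);print(len(u))
if len(u):
  (cu,cv_),r=cv2.minEnclosingCircle(np.stack([u,v],1).astype(np.float32));print(cu,cv_,r,plane(d,cu,cv_,.033),P[v,u].min(0),P[v,u].max(0))
go(.534,.231,.012,91.7)
E
```

```text
850
324.0 195.0 20.61562728881836 [0.53364292 0.23024592 0.033     ] [0.51855636 0.21472297 0.02974486] [0.54884529 0.23984784 0.03500525]
pos [0.5324 0.2306 0.1383] shift [0.0005 0.0021 0.1263] turn [-0.0038  0.0018  0.002 ] t 8.5833
```

Call:
servo_tool:
  turn:
    - [-0.002,0.001,0]
    - [-0.002,0.001,0]
    - [-0.002,0.001,0]
    - [-0.002,0.001,0]
    - [-0.002,0.001,0]
    - [-0.002,0.001,0]
    - [-0.002,0.001,0]
    - [-0.002,0.001,0]
  xyz:
    - [0,0.0015,0.025]
    - [0,0.0015,0.055]
    - [0,0.0015,0.08]
    - [0,0.0015,0.1]
    - [0,0.0015,0.115]
    - [0,0.0015,0.122]
    - [0,0.0015,0.124]
    - [0,0.0015,0.124]
  jaw: [1,1,1,1,1,1,1,1]

```text
time: 9.25
tool_pos: [0.5349, 0.2295, 0.0164]
ee_rot: [0.697, 0.717, 0.001, 0.0]
ft_force: [0.1, 0.3, 0.7]
opening: 0.0857
gripper_force: 0.0
```

```bash
python3 -c "
from h import *
go(.534,.231,.0125,91.7)"
```

```text
pos [0.5349 0.2295 0.0164] shift [ 0.0015 -0.0009  0.0039] turn [ 0.001  -0.0007 -0.0012] t 9.25
```

Call:
servo_tool:
  turn:
    - [0,0,0]
    - [0,0,0]
    - [0,0,0]
    - [0,0,0]
    - [0,0,0]
    - [0,0,0]
    - [0,0,0]
    - [0,0,0]
  xyz:
    - [0.001,0,0.003]
    - [0.001,0,0.003]
    - [0.001,0,0.003]
    - [0.001,0,0.003]
    - [0.001,0,0.003]
    - [0.001,0,0.003]
    - [0.001,0,0.003]
    - [0.001,0,0.003]
  jaw: [0.8,0.6,0.4,0.3,0.2,0.2,0.2,0.2]

```text
time: 9.92
tool_pos: [0.5358, 0.2322, 0.0148]
ee_rot: [0.696, 0.718, 0.002, 0.001]
ft_force: [-1.8, -1.4, 5.5]
opening: 0.0294
gripper_force: 59.9
```

Call:
servo_tool:
  turn:
    - [0,0,0]
    - [0,0,0]
    - [0,0,0]
  xyz:
    - [0,0,0]
    - [0,0,0]
    - [0,0,0]
  jaw: [0.2,0.2,0.2]

```text
time: 10.17
tool_pos: [0.5358, 0.2321, 0.0148]
ee_rot: [0.696, 0.718, 0.002, 0.001]
ft_force: [-1.4, -0.9, 5.9]
opening: 0.0298
gripper_force: 59.9
```

Call:
servo_tool:
  turn:
    - [0,0,0]
    - [0,0,0]
    - [0,0,0]
    - [0,0,0]
    - [0,0,0]
    - [0,0,0]
    - [0,0,0]
    - [0,0,0]
  xyz:
    - [0,0,-0.005]
    - [0,0,-0.015]
    - [0,0,-0.035]
    - [0,0,-0.06]
    - [0,0,-0.085]
    - [0,0,-0.11]
    - [0,0,-0.12]
    - [0,0,-0.12]
  jaw: [0.2,0.2,0.2,0.2,0.2,0.2,0.2,0.2]

```text
time: 10.83
tool_pos: [0.5371, 0.2324, 0.1371]
ee_rot: [0.696, 0.718, 0.004, 0.002]
ft_force: [-0.0, -0.5, -1.0]
opening: 0.0302
gripper_force: 59.6
```

```bash
python3 - <<'E'
from h import *
d=grab('wrist');save(d['image'],'w3.png')
s=robot.state();print(s['opening'],s['gripper_force'],s['ft_force'])
# cradles from stored top view: per-wall z~60 rects w/ stud exclusion
P=pts(load('top'))
for n,u0,u1 in [('A',275,329),('B',329,379),('C',379,430)]:
    Q=P[165:205,u0:u1].reshape(-1,3);Q=Q[(Q[:,2]>.05)&(Q[:,2]<.075)]
    r=cv2.minAreaRect((Q[:,:2]*1000).astype(np.float32));print(n,r)
    c=np.array(r[0])/1000; k=Q[:,1]>c[1]; print((Q[k].mean(0)+Q[~k].mean(0))/2, np.degrees(np.arctan2(*(Q[k].mean(0)-Q[~k].mean(0))[:2])))
go(.594,-.09,.135,83.9)
E
```

```text
0.029881036855126806 59.57506835460663 [ 0.63990016 -0.10780036 -2.46281905]
A ((597.3807373046875, 34.54706573486328), (93.79450225830078, 47.44044494628906), 82.39567565917969)
[0.59721903 0.03436881 0.05967162] 7.525361774312831
B ((594.155517578125, -90.37965393066406), (94.16710662841797, 47.37126922607422), 83.93378448486328)
[ 0.59403873 -0.09009102  0.05964015] 6.412616063878526
C ((598.4664306640625, -215.50360107421875), (93.15454864501953, 46.78254318237305), 89.00114440917969)
[ 0.59837946 -0.215347    0.05964482] 0.741463522986819
pos [0.5358 0.2319 0.1348] shift [-0.3235  0.0485 -0.0007] turn [ 0.0048 -0.0027  0.1365] t 10.8833
```

View pics/w3.png

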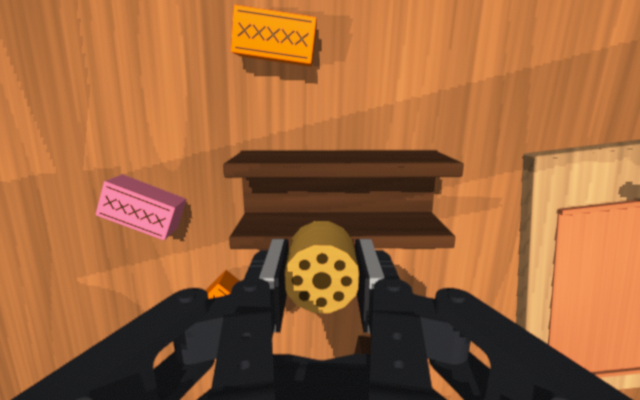

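Call:
servo_tool:
  turn:
    - [0,0,0.03]
    - [0,0,0.05]
    - [0,0,0.08]
    - [0,0,0.1]
    - [0,0,0.12]
    - [0,0,0.136]
    - [0,0,0.136]
    - [0,0,0.136]
  xyz:
    - [-0.02,0.003,0]
    - [-0.055,0.008,0]
    - [-0.095,0.014,0]
    - [-0.135,0.02,0]
    - [-0.175,0.026,0]
    - [-0.215,0.032,0]
    - [-0.255,0.038,0]
    - [-0.295,0.044,0]
  jaw: [0.2,0.2,0.2,0.2,0.2,0.2,0.2,0.2]

```text
time: 11.55
tool_pos: [0.5863, -0.0637, 0.1308]
ee_rot: [0.744, 0.669, -0.0, -0.001]
ft_force: [1.1, 0.8, -3.2]
opening: 0.0297
gripper_force: 59.6
```

Call:
servo_tool:
  turn:
    - [0,0,0]
    - [0,0,0]
    - [0,0,0]
    - [0,0,0]
  xyz:
    - [-0.02,0,0]
    - [-0.028,0,0]
    - [-0.028,0,0]
    - [-0.028,0,0]
  jaw: [0.2,0.2,0.2,0.2]

```text
time: 11.88
tool_pos: [0.5838, -0.0893, 0.1316]
ee_rot: [0.744, 0.668, 0.001, -0.001]
ft_force: [-0.8, 0.8, -1.5]
opening: 0.03
gripper_force: 59.7
```

```bash
python3 -c "
from h import *
go(.594,-.09,.03,83.8);s=robot.state();print(s['opening'],s['gripper_force'],s['ft_force'])"
```

```text
pos [ 0.5838 -0.0893  0.1316] shift [1.000e-04 1.040e-02 1.016e-01] turn [-0.0012 -0.0027  0.0018] t 11.8833
0.030047552775362595 59.680429100990295 [-0.75418224  0.75616168 -1.45867788]
```

Call:
servo_tool:
  turn:
    - [0,0,0]
    - [0,0,0]
    - [0,0,0]
    - [0,0,0]
    - [0,0,0]
    - [0,0,0]
    - [0,0,0]
    - [0,0,0]
  xyz:
    - [0,0.005,0]
    - [0,0.01,0.015]
    - [0,0.01,0.035]
    - [0,0.01,0.055]
    - [0,0.01,0.07]
    - [0,0.01,0.08]
    - [0,0.01,0.08]
    - [0,0.01,0.08]
  jaw: [0.2,0.2,0.2,0.2,0.2,0.2,0.2,0.2]

```text
time: 12.55
tool_pos: [0.5951, -0.0895, 0.0531]
ee_rot: [0.743, 0.669, 0.001, -0.0]
ft_force: [0.7, -0.7, -2.5]
opening: 0.03
gripper_force: 59.7
```

```bash
python3 -c "
from h import *
go(.594,-.09,.018,83.8);s=robot.state();print(s['opening'],s['gripper_force'],s['ft_force'])"
```

```text
pos [ 0.5951 -0.0895  0.0531] shift [-0.0007 -0.001   0.0351] turn [ 0.0012 -0.0019  0.004 ] t 12.55
0.029955341990380215 59.71641719341278 [ 0.71102674 -0.69452598 -2.49134084]
```

Call:
servo_tool:
  turn:
    - [0,0,0]
    - [0,0,0]
    - [0,0,0]
    - [0,0,0]
    - [0,0,0]
    - [0,0,0]
    - [0,0,0]
  xyz:
    - [0,-0.001,0.01]
    - [0,-0.001,0.02]
    - [0,-0.001,0.028]
    - [0,-0.001,0.032]
    - [0,-0.001,0.033]
    - [0,-0.001,0.034]
    - [0,-0.001,0.034]
  jaw: [0.2,0.2,0.2,0.2,0.2,0.2,0.2]

```text
time: 13.13
tool_pos: [0.5943, -0.0907, 0.0194]
ee_rot: [0.744, 0.669, 0.001, 0.0]
ft_force: [0.0, -0.0, -1.5]
opening: 0.0296
gripper_force: 59.7
```

Call:
servo_tool:
  turn:
    - [0,0,0]
    - [0,0,0]
    - [0,0,0]
  xyz:
    - [0,0,0.001]
    - [0,0,0.0015]
    - [0,0,0.0015]
  jaw: [0.2,0.2,0.2]

```text
time: 13.38
tool_pos: [0.5944, -0.0906, 0.0182]
ee_rot: [0.744, 0.669, 0.002, 0.0]
ft_force: [-0.2, -0.5, -2.8]
opening: 0.0298
gripper_force: 59.7
```

Expected floor contact is near z ≈ 0.0158.

Call:
servo_tool:
  turn:
    - [0,0,0]
    - [0,0,0]
    - [0,0,0]
  xyz:
    - [0,0,0.001]
    - [0,0,0.002]
    - [0,0,0.002]
  jaw: [0.2,0.2,0.2]

```text
time: 13.63
tool_pos: [0.5943, -0.0906, 0.0159]
ee_rot: [0.744, 0.669, 0.001, 0.0]
ft_force: [0.1, 0.4, -2.8]
opening: 0.03
gripper_force: 59.8
```

Call:
servo_tool:
  turn:
    - [0,0,0]
    - [0,0,0]
    - [0,0,0]
  xyz:
    - [0,0,0.001]
    - [0,0,0.001]
    - [0,0,0.001]
  jaw: [0.2,0.2,0.2]

```text
time: 13.88
tool_pos: [0.5942, -0.0906, 0.0158]
ee_rot: [0.744, 0.669, 0.002, 0.0]
ft_force: [-1.6, 0.1, 5.3]
opening: 0.0299
gripper_force: 60.4
```

Call:
servo_tool:
  turn:
    - [0,0,0]
    - [0,0,0]
    - [0,0,0]
    - [0,0,0]
    - [0,0,0]
    - [0,0,0]
    - [0,0,0]
    - [0,0,0]
  xyz:
    - [0,0,0]
    - [0,0,0]
    - [0,0,0]
    - [0,0,0]
    - [0,0,0]
    - [0,0,-0.02]
    - [0,0,-0.05]
    - [0,0,-0.09]
  jaw: [0.5,0.7,0.9,1,1,1,1,1]

```text
time: 14.55
tool_pos: [0.5913, -0.0903, 0.1025]
ee_rot: [0.744, 0.669, -0.001, -0.003]
ft_force: [1.0, -0.3, -0.2]
opening: 0.0855
gripper_force: 0.0
```

```bash
python3 - <<'E'
from h import *
d=grab('top');im=d['image'];P=pts(d)
# oblong on bench
hs=cv2.cvtColor(im,cv2.COLOR_RGB2HSV)
Z=P[...,2];m=((hs[...,2]>130)&(hs[...,0]>20)&(hs[...,0]<35)&(hs[...,1]>100)&(Z>.018)&(Z<.035)&(np.hypot(P[...,0]-.475,P[...,1])<.06))
v,u=np.nonzero(m);print(len(u));q=P[v,u];print(cv2.minAreaRect((q[:,:2]*1000).astype(np.float32)),np.median(q[:,2]),u.min(),u.max(),v.min(),v.max())
save(cv2.resize(im[165:255,280:400],(800,600),interpolation=cv2.INTER_CUBIC),'t3.png')
go(.475,0,.12,1)
E
```

```text
261
((474.061767578125, 0.1840076446533203), (27.20210838317871, 51.668067932128906), 89.22367858886719) 0.025566766082559974 309 320 225 246
pos [ 0.5975 -0.0913  0.1137] shift [ 0.0778 -0.1314 -0.0078] turn [ 0.0091 -0.0098  1.4473] t 14.6
```

View pics/t3.png

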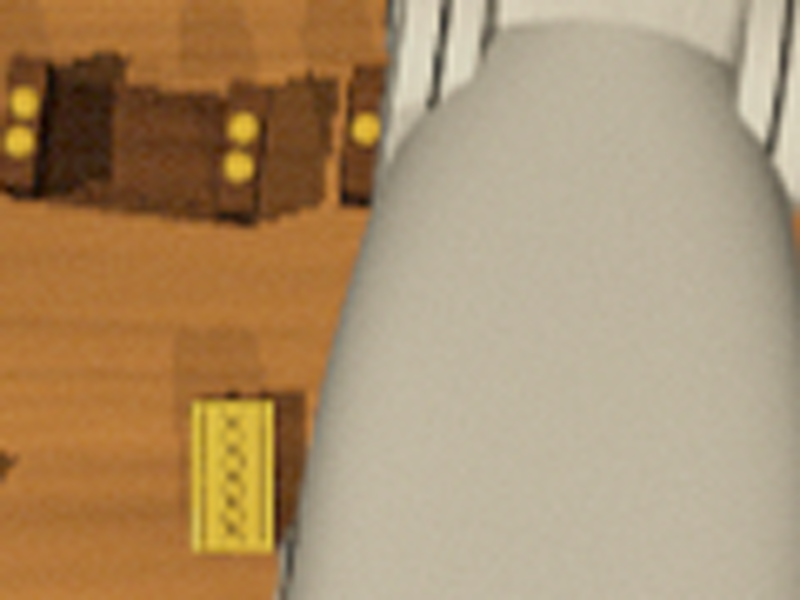

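Oblong lies flat on the bench at crop (233,475), ≈(0.474, 0.0). I take it with ψ≈181.5° because the other way is near the last joint's limit. The round stamp is hidden by the arm for now.

Call:
servo_tool:
  turn:
    - [0,0,-0.12]
    - [0,0,-0.24]
    - [0,0,-0.36]
    - [0,0,-0.48]
    - [0,0,-0.6]
    - [0,0,-0.72]
    - [0,0,-0.84]
    - [0,0,-0.96]
  xyz:
    - [0,0,-0.03]
    - [0.01,-0.015,-0.04]
    - [0.025,-0.04,-0.04]
    - [0.04,-0.067,-0.04]
    - [0.055,-0.093,-0.04]
    - [0.07,-0.118,-0.04]
    - [0.078,-0.13,-0.04]
    - [0.078,-0.13,-0.04]
  jaw: [1,1,1,1,1,1,1,1]

```text
time: 15.27
tool_pos: [0.4699, 0.0022, 0.1448]
ee_rot: [0.347, 0.938, 0.001, -0.0]
ft_force: [0.4, -0.4, 0.3]
opening: 0.0854
gripper_force: 0.0
```

```bash
python3 -c "
from h import *
go(.474,0,.13,181.5)"
```

```text
pos [0.4699 0.0022 0.1448] shift [-0.0046  0.001   0.0148] turn [ 2.200e-03 -3.000e-04 -7.346e-01] t 15.2667
```

Call:
servo_tool:
  turn:
    - [0,0,-0.12]
    - [0,0,-0.24]
    - [0,0,-0.36]
    - [0,0,-0.48]
    - [0,0,-0.6]
    - [0,0,-0.72]
    - [0,0,-0.735]
    - [0,0,-0.735]
  xyz:
    - [-0.004,0.001,0.015]
    - [-0.004,0.001,0.015]
    - [-0.004,0.001,0.015]
    - [-0.004,0.001,0.015]
    - [-0.004,0.001,0.015]
    - [-0.004,0.001,0.015]
    - [-0.004,0.001,0.015]
    - [-0.004,0.001,0.015]
  jaw: [1,1,1,1,1,1,1,1]

```text
time: 15.93
tool_pos: [0.4767, -0.0013, 0.1298]
ee_rot: [-0.008, 1.0, 0.001, 0.001]
ft_force: [0.9, 0.2, 0.0]
opening: 0.0853
gripper_force: 0.0
```

```bash
python3 - <<'E'
from h import *
d=grab('wrist');save(d['image'],'w4.png')
im=d['image'];P=pts(d)
hs=cv2.cvtColor(im,cv2.COLOR_RGB2HSV)
Z=P[...,2];m=((hs[...,2]>120)&(hs[...,0]>18)&(hs[...,0]<35)&(hs[...,1]>100)&(Z>.022)&(Z<.03)&(np.hypot(P[...,0]-.475,P[...,1])<.06))
v,u=np.nonzero(m);print(len(u));q=P[v,u];print(cv2.minAreaRect((q[:,:2]*1000).astype(np.float32)))
t=grab('top');save(cv2.resize(t['image'][165:255,280:400],(800,600),interpolation=cv2.INTER_CUBIC),'t4.png')
go(.474,0,.01,181.5)
E
```

```text
2720
((470.776611328125, -1.998215675354004), (29.088388442993164, 55.958106994628906), 89.88907623291016)
pos [ 0.4766 -0.0013  0.1298] shift [0.0029 0.0012 0.1198] turn [ 0.0014  0.0027 -0.0103] t 16.0333
```

View pics/w4.png

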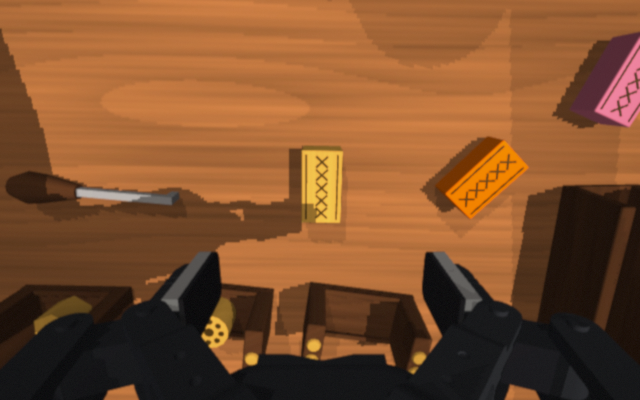

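View pics/t4.png

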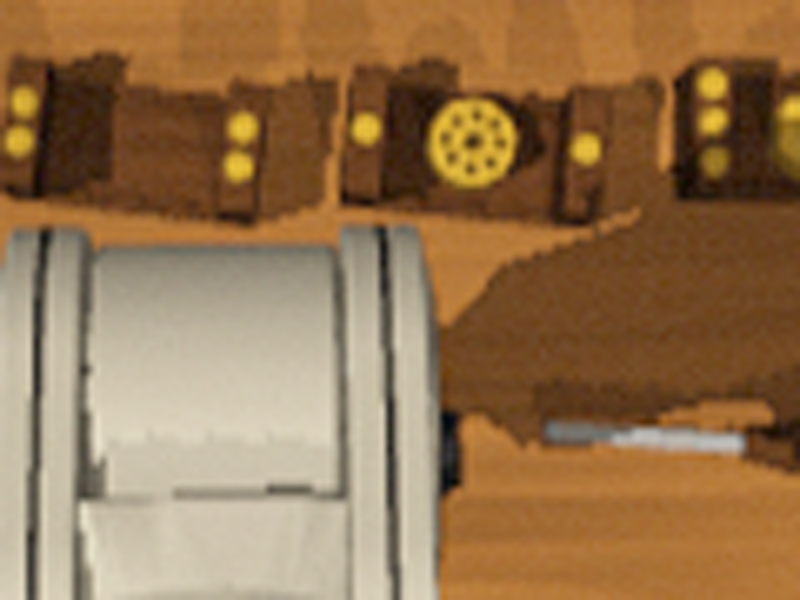

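The wrist view shows the oblong at (322,185) between the fingers. The top view shows the round stamp flat in the one-stud cradle at (473,142). Descending.

Call:
servo_tool:
  turn:
    - [0,0,0]
    - [0,0,0]
    - [0,0,0]
    - [0,0,0]
    - [0,0,0]
    - [0,0,0]
    - [0,0,0]
    - [0,0,0]
  xyz:
    - [0.0045,0,0.025]
    - [0.0045,0,0.055]
    - [0.0045,0,0.08]
    - [0.0045,0,0.1]
    - [0.0045,0,0.112]
    - [0.0045,0,0.117]
    - [0.0045,0,0.117]
    - [0.0045,0,0.117]
  jaw: [1,1,1,1,1,1,1,1]

```text
time: 16.7
tool_pos: [0.4728, -0.0012, 0.0132]
ee_rot: [-0.009, 1.0, 0.001, 0.001]
ft_force: [-0.6, 0.5, 0.3]
opening: 0.0853
gripper_force: 0.0
```

```bash
python3 -c "
from h import *
go(.472,-.0012,.009,180.6)"
```

```text
pos [ 0.4728 -0.0012  0.0132] shift [0.0008 0.     0.0042] turn [0.0014 0.0029 0.0071] t 16.7
```

Call:
servo_tool:
  turn:
    - [0,0.001,0.006]
    - [0,0.001,0.006]
    - [0,0.001,0.006]
    - [0,0.001,0.006]
    - [0,0.001,0.006]
    - [0,0.001,0.006]
    - [0,0.001,0.006]
    - [0,0.001,0.006]
  xyz:
    - [0.001,0,0.004]
    - [0.001,0,0.004]
    - [0.001,0,0.004]
    - [0.001,0,0.004]
    - [0.001,0,0.004]
    - [0.001,0,0.004]
    - [0.001,0,0.004]
    - [0.001,0,0.004]
  jaw: [0.8,0.6,0.4,0.3,0.2,0.2,0.2,0.2]

```text
time: 17.37
tool_pos: [0.472, -0.0014, 0.0096]
ee_rot: [-0.006, 1.0, 0.001, 0.001]
ft_force: [-0.4, -0.9, 6.2]
opening: 0.0287
gripper_force: 61.2
```

Call:
servo_tool:
  turn:
    - [0,0,0]
    - [0,0,0]
    - [0,0,0]
  xyz:
    - [0,0,0]
    - [0,0,0]
    - [0,0,0]
  jaw: [0.2,0.2,0.2]

```text
time: 17.62
tool_pos: [0.472, -0.0014, 0.0096]
ee_rot: [-0.006, 1.0, 0.001, 0.001]
ft_force: [-0.7, -0.5, 6.2]
opening: 0.0284
gripper_force: 61.2
```

Call:
servo_tool:
  turn:
    - [0,0,0]
    - [0,0,0]
    - [0,0,0]
    - [0,0,0]
    - [0,0,0]
    - [0,0,0]
    - [0,0,0]
    - [0,0,0]
  xyz:
    - [0,0,-0.005]
    - [0,0,-0.015]
    - [0,0,-0.035]
    - [0,0,-0.06]
    - [0,0,-0.085]
    - [0,0,-0.11]
    - [0,0,-0.12]
    - [0,0,-0.12]
  jaw: [0.2,0.2,0.2,0.2,0.2,0.2,0.2,0.2]

```text
time: 18.28
tool_pos: [0.4727, -0.0013, 0.1312]
ee_rot: [-0.006, 1.0, 0.001, 0.003]
ft_force: [0.2, -0.7, -4.3]
opening: 0.0285
gripper_force: 60.2
```

```bash
python3 -c "
from h import *
go(.597,.0345,.13,82.5);s=robot.state();print(s['opening'],s['gripper_force'],s['ft_force'],s['joints'])"
```

```text
pos [ 0.4727 -0.0013  0.1312] shift [-0.1247  0.0342  0.002 ] turn [0.0063 0.0031 1.714 ] t 18.2833
0.028505192152596177 60.212641954422 [ 0.1627654  -0.72113159 -4.31682165] [-0.00377493  0.25363813 -0.25068331  1.06052546  0.00167749 -0.01609712]
```

Call:
servo_tool:
  turn:
    - [0,0,0.06]
    - [0,0,0.16]
    - [0,0,0.27]
    - [0,0,0.38]
    - [0,0,0.49]
    - [0,0,0.6]
    - [0,0,0.71]
    - [0,0,0.82]
  xyz:
    - [-0.005,0.001,0]
    - [-0.02,0.005,0]
    - [-0.04,0.01,0]
    - [-0.06,0.016,0]
    - [-0.08,0.022,0]
    - [-0.1,0.027,0]
    - [-0.115,0.032,0]
    - [-0.125,0.034,0]
  jaw: [0.2,0.2,0.2,0.2,0.2,0.2,0.2,0.2]

```text
time: 18.95
tool_pos: [0.5959, 0.0349, 0.1264]
ee_rot: [0.395, 0.919, 0.0, -0.001]
ft_force: [1.4, -0.1, -3.1]
opening: 0.0283
gripper_force: 60.0
```

Call:
servo_tool:
  turn:
    - [0,0,0.11]
    - [0,0,0.22]
    - [0,0,0.33]
    - [0,0,0.44]
    - [0,0,0.55]
    - [0,0,0.66]
    - [0,0,0.77]
    - [0,0,0.85]
  xyz:
    - [0,0,0]
    - [0,0,0]
    - [0,0,0]
    - [0,0,0]
    - [0,0,0]
    - [0,0,0]
    - [0,0,0]
    - [0,0,0]
  jaw: [0.2,0.2,0.2,0.2,0.2,0.2,0.2,0.2]

```text
time: 19.62
tool_pos: [0.5941, 0.0341, 0.1264]
ee_rot: [0.739, 0.674, -0.001, -0.002]
ft_force: [-0.7, -0.4, -2.9]
opening: 0.0284
gripper_force: 60.1
```

```bash
python3 -c "
from h import *
go(.597,.0345,.13,82.5);s=robot.state();print(s['opening'],s['gripper_force'],s['ft_force'],s['joints'])"
```

```text
pos [0.5941 0.0341 0.1264] shift [ 0.0006  0.0028 -0.0036] turn [-0.0035 -0.001   0.039 ] t 19.6167
0.028377677820847984 60.06267786026001 [-0.69097673 -0.39097543 -2.85574337] [5.65701774e-02 4.90951745e-01 9.26200231e-02 1.17570951e+00
 1.54367513e-03 1.71931077e+00]
```

Call:
servo_tool:
  turn:
    - [0,0,0.037]
    - [0,0,0.037]
    - [0,0,0.037]
  xyz:
    - [0.0005,0.0025,0]
    - [0.0005,0.0025,0]
    - [0.0005,0.0025,0]
  jaw: [0.2,0.2,0.2]

```text
time: 19.87
tool_pos: [0.5971, 0.0344, 0.127]
ee_rot: [0.749, 0.662, -0.0, -0.001]
ft_force: [0.3, 0.3, -2.9]
opening: 0.0286
gripper_force: 60.1
```

```bash
python3 - <<'E'
from h import *
go(.597,.0345,.06,82.5)
d=grab('wrist');save(d['image'],'w5.png');P=pts(d);Z=P[...,2]
hs=cv2.cvtColor(d['image'],cv2.COLOR_RGB2HSV)
m=(Z>.135)&(Z<.15)&(hs[...,1]>100)&(hs[...,2]>110)&(hs[...,0]>15)&(hs[...,0]<38)
q=P[m];print(len(q));print(cv2.minAreaRect((q[:,:2]*1000).astype(np.float32)),np.median(q[:,2]))
m=(Z>.055)&(Z<.066)&(np.hypot(P[...,0]-.597,P[...,1]-.0345)<.06)
q=P[m];print(len(q));print(cv2.minAreaRect((q[:,:2]*1000).astype(np.float32)))
E
```

```text
pos [0.5971 0.0344 0.127 ] shift [0.    0.    0.067] turn [-0.0023 -0.001   0.008 ] t 19.8667
7435
((596.0736694335938, 33.7039794921875), (56.81020736694336, 31.034605026245117), 82.5082015991211) 0.14296273622425507
1766
((600.57666015625, 72.70092010498047), (13.987933158874512, 47.880367279052734), 83.02580261230469)
```

View pics/w5.png

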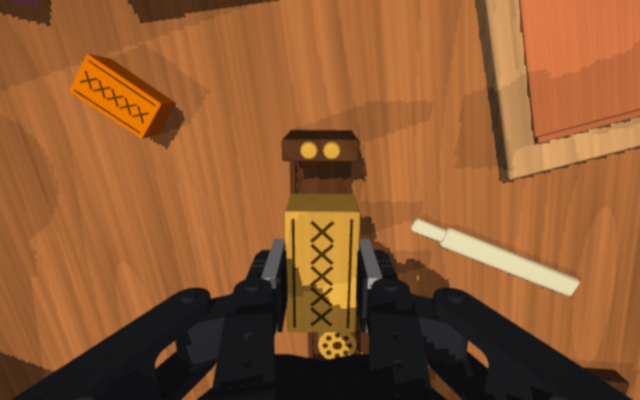

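Oblong held squarely by its long sides (285–360, 195–330), aligned with the two-stud cradle, whose far wall is at (320,148). It is centred within about 1 mm, so I lower it.

Call:
servo_tool:
  turn:
    - [0,0,0]
    - [0,0,0]
    - [0,0,0]
    - [0,0,0]
    - [0,0,0]
    - [0,0,0]
    - [0,0,0]
    - [0,0,0]
  xyz:
    - [-0.0005,0,0.01]
    - [-0.0005,0,0.025]
    - [-0.0005,0,0.04]
    - [-0.0005,0,0.055]
    - [-0.0005,0,0.065]
    - [-0.0005,0,0.07]
    - [-0.0005,0,0.07]
    - [-0.0005,0,0.07]
  jaw: [0.2,0.2,0.2,0.2,0.2,0.2,0.2,0.2]

```text
time: 20.58
tool_pos: [0.5984, 0.034, 0.0589]
ee_rot: [0.75, 0.662, 0.001, -0.0]
ft_force: [-0.4, 0.2, -3.2]
opening: 0.0286
gripper_force: 60.2
```

```bash
python3 -c "
from h import *
go(.5967,.034,.018,82.5);s=robot.state();print(s['opening'],s['gripper_force'],s['ft_force'])"
```

```text
pos [0.5984 0.034  0.0589] shift [-0.0003 -0.0017  0.0409] turn [ 0.001  -0.0016  0.007 ] t 20.5833
0.02861243925422221 60.15812873840332 [-0.44041666  0.23381929 -3.18343807]
```

Call:
servo_tool:
  turn:
    - [0,0,0]
    - [0,0,0]
    - [0,0,0]
    - [0,0,0]
    - [0,0,0]
    - [0,0,0]
    - [0,0,0]
    - [0,0,0]
  xyz:
    - [0,-0.0015,0.008]
    - [0,-0.0015,0.017]
    - [0,-0.0015,0.026]
    - [0,-0.0015,0.033]
    - [0,-0.0015,0.037]
    - [0,-0.0015,0.039]
    - [0,-0.0015,0.04]
    - [0,-0.0015,0.04]
  jaw: [0.2,0.2,0.2,0.2,0.2,0.2,0.2,0.2]

```text
time: 21.25
tool_pos: [0.5969, 0.0343, 0.0188]
ee_rot: [0.75, 0.662, 0.001, -0.0]
ft_force: [0.4, -0.1, -3.6]
opening: 0.0284
gripper_force: 60.2
```

Call:
servo_tool:
  turn:
    - [0,0,0]
    - [0,0,0]
    - [0,0,0]
  xyz:
    - [0,0,0.001]
    - [0,0,0.0015]
    - [0,0,0.0015]
  jaw: [0.2,0.2,0.2]

```text
time: 21.5
tool_pos: [0.5971, 0.0343, 0.0178]
ee_rot: [0.75, 0.662, 0.001, 0.0]
ft_force: [0.8, -0.3, -2.7]
opening: 0.0287
gripper_force: 60.2
```

Call:
servo_tool:
  turn:
    - [0,0,0]
    - [0,0,0]
    - [0,0,0]
  xyz:
    - [0,0,0.001]
    - [0,0,0.002]
    - [0,0,0.002]
  jaw: [0.2,0.2,0.2]

```text
time: 21.75
tool_pos: [0.5971, 0.0343, 0.0157]
ee_rot: [0.75, 0.662, 0.001, 0.0]
ft_force: [-0.4, -0.2, -3.5]
opening: 0.0286
gripper_force: 60.2
```

Call:
servo_tool:
  turn:
    - [0,0,0]
    - [0,0,0]
    - [0,0,0]
  xyz:
    - [0,0,0.001]
    - [0,0,0.001]
    - [0,0,0.001]
  jaw: [0.2,0.2,0.2]

```text
time: 22.0
tool_pos: [0.5972, 0.0343, 0.0156]
ee_rot: [0.75, 0.662, 0.001, 0.0]
ft_force: [-3.4, -0.0, 6.2]
opening: 0.0285
gripper_force: 61.2
```

Contact on the floor at the expected height. Release, lift, then back away.

Call:
servo_tool:
  turn:
    - [0,0,0]
    - [0,0,0]
    - [0,0,0]
    - [0,0,0]
    - [0,0,0]
    - [0,0,0]
    - [0,0,0]
    - [0,0,0]
  xyz:
    - [0,0,0]
    - [0,0,0]
    - [0,0,0]
    - [0,0,0]
    - [0,0,0]
    - [0,0,-0.02]
    - [0,0,-0.05]
    - [0,0,-0.09]
  jaw: [0.5,0.7,0.9,1,1,1,1,1]

```text
time: 22.67
tool_pos: [0.5941, 0.034, 0.102]
ee_rot: [0.75, 0.662, -0.002, -0.002]
ft_force: [1.3, 1.1, 0.4]
opening: 0.0856
gripper_force: 0.0
```

Call:
servo_tool:
  turn:
    - [0,0,0]
    - [0,0,0]
    - [0,0,0]
    - [0,0,0]
    - [0,0,0]
    - [0,0,0]
    - [0,0,0]
    - [0,0,0]
  xyz:
    - [0,0,-0.04]
    - [0,-0.03,-0.06]
    - [0,-0.07,-0.06]
    - [0,-0.11,-0.06]
    - [0,-0.15,-0.06]
    - [0,-0.19,-0.06]
    - [0,-0.22,-0.06]
    - [0,-0.22,-0.06]
  jaw: [1,1,1,1,1,1,1,1]

```text
time: 23.33
tool_pos: [0.3715, 0.0611, 0.1634]
ee_rot: [0.749, 0.663, -0.001, -0.002]
ft_force: [-0.3, 0.1, -0.0]
opening: 0.0852
gripper_force: 0.0
```

```bash
python3 - <<'E'
from h import *
t=grab('top');save(cv2.resize(t['image'][130:255,280:440],(768,600),interpolation=cv2.INTER_CUBIC),'t5.png')
P=pts(t)
for n,c in [('A',(.597,.0345)),('B',(.594,-.09)),('C',(.598,-.2155))]:
    m=(np.hypot(P[...,0]-c[0],P[...,1]-c[1])<.03)&(P[...,2]>.024)&(P[...,2]<.045); q=P[m]
    print(n,len(q),cv2.minAreaRect((q[:,:2]*1000).astype(np.float32)),np.median(q[:,2]))
print(robot.state()['ft_force'],robot.state()['time'])
E
```

```text
A 278 ((599.2327270507812, 35.67240524291992), (56.374610900878906, 30.594194412231445), 82.48968505859375) 0.03167529309568462
B 131 ((595.5438232421875, -90.54060363769531), (29.26311683654785, 30.91509437561035), 21.732505798339844) 0.03346210710132646
C 127 ((598.6668701171875, -219.30979919433594), (28.771860122680664, 30.203693389892578), 25.744949340820312) 0.0324338189568134
[ 0.64831161  0.2611971  -0.179056  ] 23.3833
```

View pics/t5.png

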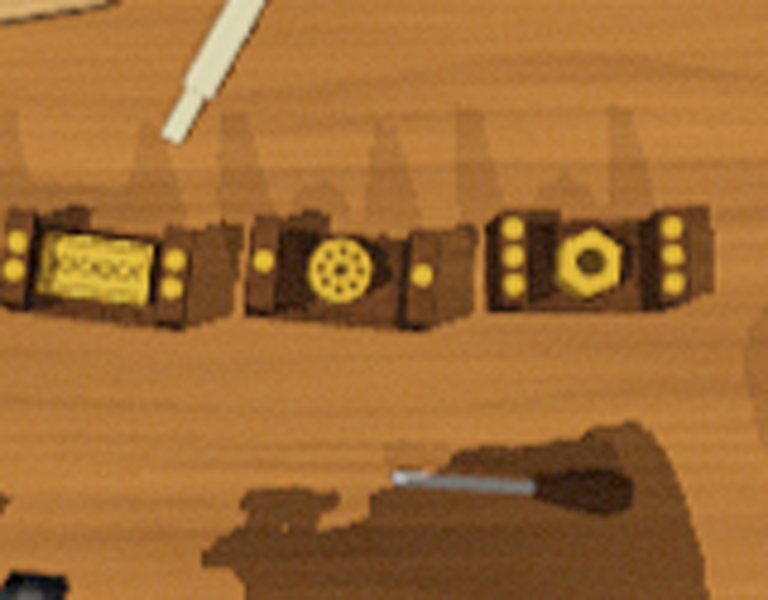

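All three stamps lie flat in their pockets: oblong (97,268), round (340,270), hex (588,262). Bystanders are undisturbed. Handing in.

```bash
python3 -c "
from station import robot
print(robot.job_done())"
```

```text
the job is handed in; nothing more can be done
None
```

I handed the job in after 23 s of the 66 s allowed: the final top view shows the round stamp flat in the one-stud cradle, the oblong in the two-stud cradle and the hex still in the three-stud cradle, though the hand-in call returned no verdict.

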